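Load a brush back into the tilted drilling jig

TASK

Load the pale drilled brush back into the tilted jig: set it flat on the sloping plate, long side along the steel fence and a finger's width clear of both the fence and the brass end stop, and let go so that it slides down against the fence. Then press on its free end with the fingertips, along the fence, and hold it fully home in the corner with a steady 15 N (14 to 16) for a second and a half, then move away. Be gentle: never drive it against the stop with more than 22 N or bang it down on the plate; leave the dark brush back where it lies.

Things in the scene. Friction and masses are not known exactly. Their poses are not given: they have to be found in the camera images.
- brush_back: the brush back to load: pale beech block, 50 (x) x 150 (y) x 30 (z) mm, about 160 g (varies), with three rows of dark drilled dots (flush, no real holes) on its upper face; starts flat on the bench, dots up. Origin: centre of its underside; y is its long axis, z its thickness
- dark_back: another brush back of the same size, 50 x 150 x 30 mm, dark walnut without dots, lying flat on the bench, its centre 130 to 240 mm from that of the pale one on its near or far side as seen from the robot; not to be used. Origin: centre of its underside, y its long axis
- plate: polished aluminium plate, fixed, sloping down away from the robot and to its right (16 and 18 deg, 24 in all). Origin: the low locating corner, where its surface and the inner faces of fence and stop meet. x: up the slope away from the fence; y: up along the fence away from the stop; z: surface normal. Surface: x -12 to 153, y -12 to 233 mm. Fully home, the block's origin is at x 25, y 75, z 0 mm
- stop: brass end stop on the plate, fixed and rigid, 22 mm high: x from 0 to 62 mm, y from -12 to 0 mm, same origin and axes as the plate
- jig: green base slab of the jig, 200 x 270 x 14 mm, fixed, on posts carrying the plate (corner 40 mm, top edge 150 mm above the bench). Origin: centre of its underside. The dark steel fence, 8 mm high, stands on the plate at plate x -12 to 0, y -12 to 175 mm. Friction of plate, fence and stop varies, about 0.10 to 0.18: a released block slides to the fence but mostly hangs short of the stop
Mind the look-alikes: they are no part of the job. Of the things that look like the brush_back, the middle-sized one is meant.

How it is judged (in metres and radians):
On the way, in this order (a step that is already met when the one before it is completed fails the run):
1. the pale block rests flat on the sloping plate, clear of the fence and the stop by at least 4 mm (contact force between brush_back and plate above 0.2 N and angle between the z axis of brush_back and the z axis of plate, either way round below 0.08 rad and z of brush_back in the frame of plate below 0.004 m and x of brush_back in the frame of plate above 0.029 m and y of brush_back in the frame of plate above 0.079 m), for 0.05 s.
2. let go, it has slid down and lies along the fence (contact force between the fingers and brush_back below 0.05 N and angle between the y axis of brush_back and the y axis of plate, either way round below 0.04 rad and z of brush_back in the frame of plate below 0.002 m and x of brush_back in the frame of plate below 0.0268 m), for 0.1 s.
3. the block is held home against the brass stop with a steady push of 13.3 to 16.7 N for a second without a break (contact force between brush_back and stop between 13.3 and 16.7 N and x of brush_back in the frame of plate below 0.0268 m), for 1 s.
At the end, for the whole second after the job is handed in: the pale block lies at rest, let go, flat on the plate (within 1.5 mm and 0.04 rad), along the fence within 0.03 rad, and within 1.5 mm of home against both fence and stop; the dark block is within 15 mm of where it began (x of brush_back in the frame of plate between 0.0235 and 0.0265 m and y of brush_back in the frame of plate between 0.0735 and 0.0765 m and z of brush_back in the frame of plate below 0.0015 m and angle between the z axis of brush_back and the z axis of plate, either way round below 0.04 rad and angle between the y axis of brush_back and the y axis of plate, either way round below 0.03 rad and linear speed of brush_back below 0.01 m/s and distance of dark_back from where it was at the start of the episode below 0.015 m); the robot touches nothing.
It fails at once if the block is driven against the brass stop with more than 22 N (contact force between brush_back and stop above 22 N).
It fails at once if the block is banged or forced down on the jig: more than 40 N on plate, fence and stop together (contact force between brush_back and plate above 40 N).
It fails at once if the dark brush back is shoved more than 15 mm (distance of dark_back from where it was at the start of the episode above 0.015 m).
It also fails if it takes over 67 s, if anything falls off the work surface, if the arm or the gripper's body presses on something with over 40 N, if the wrist force passes 120 N, or if a joint passes its speed limit or range.

ROBOT

A 7-joint arm with a two-finger parallel gripper is mounted at the origin on the work surface. World frame = base frame: x ahead of the robot, y to its left, z up, the work surface at z = 0. Lengths are in mm, angles in rad, forces in N, time in s.
With the tool pointing down it reaches from about 400 to 875 mm from the base axis. Payload 4.4 kg.
Tool frame: the origin (TCP) lies at the very end of the fingers, on their centre line; the grasp point (between the pads) lies 19 mm behind it; y points along the fingers, x is the direction in which the jaws open and shut, and the axes are right-handed (so a half turn about y gives the same grasp; the last joint's range is limited). The gripper opens to 85 mm and grips with 20 to 120 N. Pads are 22 mm wide; open, the fingers measure 114 mm over their backs; the gripper's body (76 mm by 85 mm) begins 54 mm behind the grasp point. The pads swing forward as they close: fully open they stand 13 mm farther back than shut.
Start: joints at [1.035, 0.628, 0.038, 1.517, -0.027, 0.996, -0.02], TCP at [294.288, -579.579, 231.313] pointing down, gripper open.
Joint ranges: [-3.06, 3.06], [-0.37, 2.12], [-1.25, 1.32], [0.18, 2.47], [-1.1, 4.24], [0.23, 1.98], [-2.94, 2.94]. Speed limits (rad/s): [2.57, 2.57, 3.14, 3.14, 3.14, 3.14, 3.14].

INTERFACE

Orientations are given as [roll, pitch, yaw] about the fixed x, y, z axes, in that order (R = Rz(yaw) Ry(pitch) Rx(roll)).
In Python, from cell import readout, eyes, finish_job gives the robot as it stands. The module is installed in compiled form; this text tells all that it offers.
- The arm moves only by the tool apply_moves, never from a script. Its argument "commands" is a list that holds one entry, the list of rows, each a list of 6 numbers: the shift along the tool's x, y, z in units of 0.04 m (1.0 is 0.04 m), then the turn, a rotation vector about the tool's x, y, z in units of 5 degrees (1.0 is 5 degrees). A call has 1 to 8 rows; each row shifts and turns the pose as measured when the row begins, along the tool's axes as they then stand; what a row does not reach is not made up. A row lasts 1/12 s, in which the tool goes at most 41.7 mm and 7.16 degrees, less where a joint would pass 70% of its speed; a pose out of reach is approached as far as the arm can. A call with a number of a shift or a turn outside -1 to 1 is refused whole. A call with a gripper value outside its range is refused whole. "claw" is the finger opening in mm, from 0 to 85.4, set as the call begins (left out, the last holds). The fingers move at their own pace and stop on an object; the grip force is fixed at half the most. Time passes only in rows, so rows that do not move let the fingers close. It gives the time, the measured TCP pose, the force and the opening at its end, in the units of the state.
- readout.read_state(): the state, without advancing time (a new reading comes with each control period).
- eyes.get_image(name): name is "scene" or "top" or "wrist"; returns a dict with "image" (400x640x3 uint8, red, green, blue), "mtx" (3x3 intrinsics, pixels), "rvec" (rotation vector, rad) and "tvec" (3), from world to camera coordinates, as OpenCV has them. Camera axes: x right, y down, z forward; pixel columns grow to the right and rows downward; lengths in mm; the calibration is good to about 2 mm. A picture is of the moment at which its call begins. There is no depth.
- finish_job(): hands the job in, once; it reports no verdict.
The state is a dict: "clock": time; "qpos": joint angles; "qd": joint speeds; "tau": joint torques, N m; "eef_pos": TCP position; "tool_rot": TCP orientation; "force": force on the tool from outside, world axes, zero at the start; "torque": the same for the moment, N m; "width": finger opening in mm.
Only numpy, scipy, OpenCV 4.12 (cv2) and the standard library are available. Lean on these libraries where they do the work, as an engineer would, in place of code of your own. Each camera call takes 0.05 s, during which the arm holds its last target. There are 200 camera calls.

## Working session

There is one attempt and no reset: what is moved stays moved. The work goes in short steps, Python scripts to look and compute and a tool call to move; the robot and the scene stay as the last step left them, time stands still between calls to the robot, and variables do not carry over. Pictures are saved under pics/ and viewed, about 8 in all and at most 12, crops included, and the job is handed in when it is done.

Besides the shell and the picture viewer there is one more tool, called after "Emit:" as name(argument=value, ...), one argument or row to a line, values as JSON. apply_moves: Moves the arm, as the interface text tells. Shifts and turns lie within -1 to 1; 1 stands for 0.04 m of shift or 5 degrees of turn. Its arguments: {"type":"object","properties":{"commands":{"type":"array"},"claw":{"type":"number"}},"required":["commands"]}

```bash
mkdir -p pics; python3 - <<'E'
from cell import readout, eyes
import cv2,numpy as np,pickle
s=readout.read_state();print({k:np.round(v,3).tolist() for k,v in s.items()})
for n in("scene","top"):
    d=eyes.get_image(n);pickle.dump(d,open(f"{n}.pkl","wb"));cv2.imwrite(f"pics/{n}1.png",d["image"][...,::-1])
    R=cv2.Rodrigues(np.array(d["rvec"]))[0];print(n,d["mtx"],-R.T@np.array(d["tvec"]).ravel())
E
```

```text
{'clock': 0.0, 'qpos': [1.035, 0.629, 0.038, 1.518, -0.027, 0.996, -0.02], 'qd': [0.001, 0.001, 0.0, 0.002, -0.0, -0.0, 0.001], 'tau': [-0.0, -56.339, 1.226, -19.344, 0.011, 0.011, 0.0], 'eef_pos': [293.983, -578.996, 230.377], 'tool_rot': [-1.571, 0.002, -1.101], 'force': [0.452, 0.78, 0.554], 'torque': [-0.013, -0.058, -0.003], 'width': 85.509}
scene [[385.94621155   0.         324.59307606]
 [  0.         385.94621155 191.61513322]
 [  0.           0.           1.        ]] [ 837.91597916 -357.7011335   676.35608794]
top [[373.89360223   0.         318.75431005]
 [  0.         373.89360223 194.05994965]
 [  0.           0.           1.        ]] [340.61223729 114.71617548 850.23604165]
```

View pics/scene1.png

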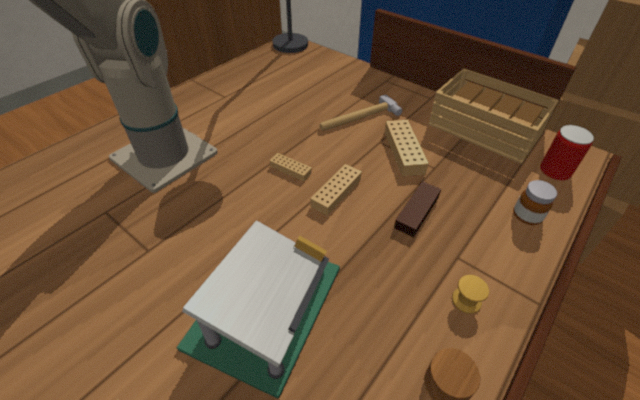

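View pics/top1.png

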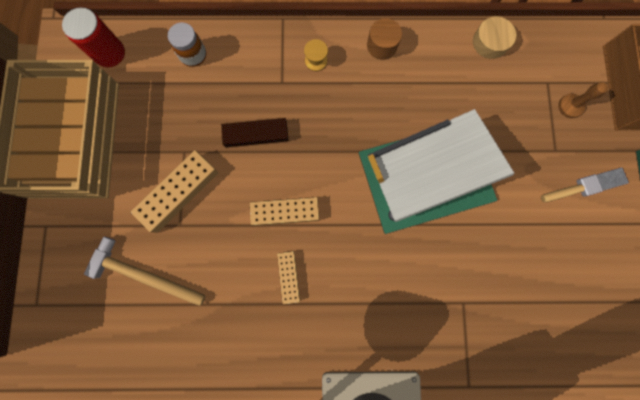

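The scene view shows three pale drilled blocks: small (290,167), middle (337,188) and large (405,148). In the top view they are at (288,277), (285,211) and (174,190). The middle-sized one, at top (285,211), is about 68 px or 150 mm long and fits the description. The dark back is at top (255,132). I'll confirm it in enlarged crops.

```bash
python3 - <<'E'
import cv2,pickle,numpy as np
t=pickle.load(open("top.pkl","rb"))["image"][...,::-1];s=pickle.load(open("scene.pkl","rb"))["image"][...,::-1]
a=cv2.resize(t[190:230,240:330],None,fx=8,fy=8,interpolation=cv2.INTER_CUBIC)  # 720x320
b=cv2.resize(s[155:215,300:375],None,fx=4,fy=4,interpolation=cv2.INTER_CUBIC) #300x240
c=np.zeros((560,720,3),np.uint8);c[:320]=a;c[320:,:300]=b
b2=cv2.resize(s[180:240,385:450],None,fx=4,fy=4,interpolation=cv2.INTER_CUBIC);c[320:,310:570]=b2
cv2.imwrite("pics/blk.png",c)
a=cv2.resize(t[105:235,355:520],None,fx=4,fy=4,interpolation=cv2.INTER_CUBIC);cv2.imwrite("pics/jigt.png",a)
a=cv2.resize(s[220:385,175:345],None,fx=3.6,fy=3.6,interpolation=cv2.INTER_CUBIC);cv2.imwrite("pics/jigs.png",a)
E
```

```text
(no output)
```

View pics/blk.png

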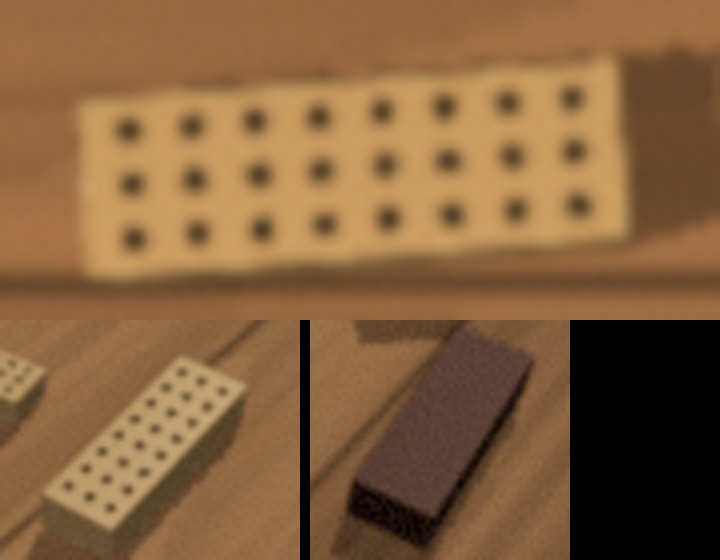

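View pics/jigt.png

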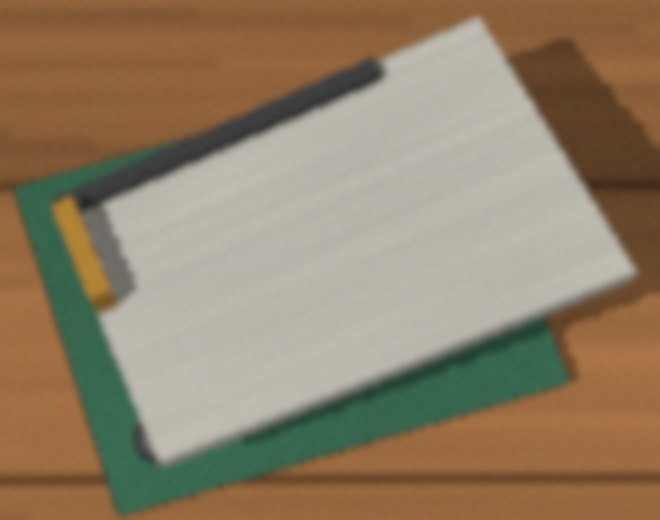

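View pics/jigs.png

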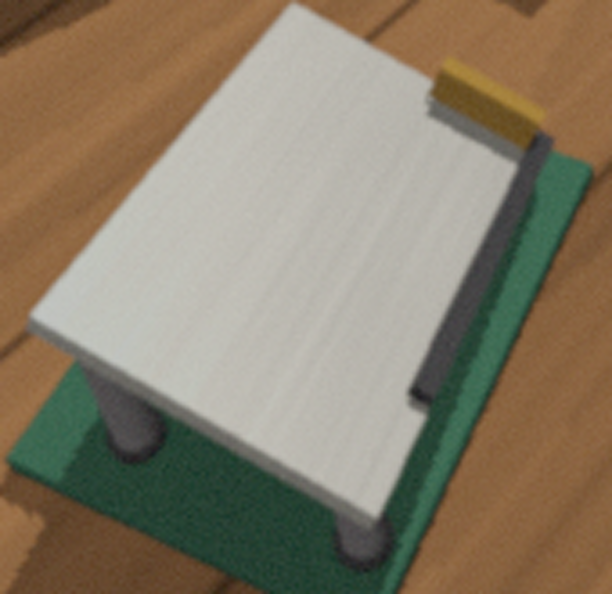

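Both crops agree. The middle block has 3×8 dots and its top corners are sharp; the jig has its fence on the far side and the brass stop at its left end. Next I'll fit both poses to the corners I read.

```bash
cat > h.py <<'E'
import cv2,pickle,numpy as np
from scipy.optimize import least_squares
from scipy.spatial.transform import Rotation as Ro
D={n:pickle.load(open(n+".pkl","rb")) for n in("top","scene")}
def proj(n,P):
    d=D[n];return cv2.projectPoints(np.float64(P).reshape(-1,3),np.float64(d["rvec"]),np.float64(d["tvec"]),np.float64(d["mtx"]),None)[0][:,0]
def px(L,f,o): return (np.float64(L)+.5)/f-.5+np.float64(o)
def fit(obs,p0):
    r=lambda p:np.concatenate([(proj(n,Ro.from_rotvec(p[:3]).apply(np.float64(M))+p[3:]*100-I).ravel()) for n,M,I in obs])
    s=least_squares(r,p0,loss="soft_l1");return Ro.from_rotvec(s.x[:3]),s.x[3:]*100,r(s.x)
E
python3 - <<'E'
from h import *
def tri(a,b):
    def ray(n,u):
        d=D[n];R=cv2.Rodrigues(np.float64(d["rvec"]))[0];t=np.float64(d["tvec"]).reshape(3,1)
        return np.float64(d["mtx"])@np.hstack([R,t])
    X=cv2.triangulatePoints(ray("top",a),ray("scene",b),np.float64(a).T,np.float64(b).T);return (X[:3]/X[3]).T
# block
T=px([(80,100),(615,60),(630,238),(88,280)],8,(240,190))
S=px([(246,65),(108,210),(44,172),(180,35)],4,(300,155))
print("block tri",tri(T,S).round(1))
# local y toward world -y ; x toward?? order: hx+y, hx-y, lx-y, lx+y
M=[(25,75,30),(25,-75,30),(-25,-75,30),(-25,75,30)]
R,t,r=fit([("top",M,T),("scene",M,S)],[0,0,.05,4,2,0])
print("block",R.as_euler("xyz",degrees=True),t,r.round(2))
R,t,r=fit([("top",M,T)],[0,0,.05,4,2,0]);print("top only",t)
np.save("dummy.npy",t)
# plate
Mt=[(-12,233,0),(153,233,0),(153,-12,0),(0,-12,22),(0,0,22),(62,0,22),(0,175,8),(-12,175,8)]
Tt=px([(480,17),(636,271),(160,465),(53,206),(75,197),(113,302),(383,72),(374,57)],4,(355,105))
Ms=[(153,-12,0),(153,233,0),(-12,233,0),(62,-12,22),(0,-12,22),(62,0,22),(0,175,8)]
Ss=px([(295,3),(30,320),(375,518),(445,58),(546,110),(437,76),(412,390)],3.6,(175,220))
print("plate tri",tri(Tt[[0,1,2]],Ss[[2,1,0]]).round(1))
R,t,r=fit([("top",Mt,Tt),("scene",Ms,Ss)],[0,0,3,5,0,.4])
print("plate",t,R.as_matrix().round(4),"\n",r.reshape(-1,2).round(2), "tilts",np.degrees(np.arcsin(R.as_matrix()[2])))
E
```

```text
block tri [[464.1 260.1  30.2]
 [474.4 111.4  28.5]
 [426.1 108.9  29.2]
 [414.6 257.   29.2]]Traceback (most recent call last):
  File "<stdin>", line 13, in <module>
  File "h.py", line 10, in fit
    s=least_squares(r,p0,loss="soft_l1");return Ro.from_rotvec(s.x[:3]),s.x[3:]*100,r(s.x)
    return func(*args, **kwargs)
    vector_fun = VectorFunction(
        fun_wrapped,
    ...<6 lines>...
        workers=workers
    )
    self._update_fun()
    ~~~~~~~~~~~~~~~~^^
    self.f = self.fun_wrapped(xp_copy(self.x))
             ~~~~~~~~~~~~~~~~^^^^^^^^^^^^^^^^^
    return np.atleast_1d(self.fun(x))
                         ~~~~~~~~^^^
    return self.f(x, *self.args, **self.kwargs)
           ~~~~~~^^^^^^^^^^^^^^^^^^^^^^^^^^^^^^
  File "h.py", line 9, in <lambda>
    r=lambda p:np.concatenate([(proj(n,Ro.from_rotvec(p[:3]).apply(np.float64(M))+p[3:]*100-I).ravel()) for n,M,I in obs])
                                       ~~~~~~~~~~~~~~~~~~~~~~~~~~~~~~~~~~~~~~~~~~~~~~~~~~~~^~
ValueError: operands could not be broadcast together with shapes (4,3) (4,2)
```

```bash
sed -i 's/+p\[3:\]\*100-I)\.ravel())/+p[3:]*100)-I).ravel()/' h.py
cat > fitall.py <<'E'
from h import *
def tri(a,b):
    def pm(n):
        d=D[n];return np.float64(d["mtx"])@np.hstack([cv2.Rodrigues(np.float64(d["rvec"]))[0],np.float64(d["tvec"]).reshape(3,1)])
    X=cv2.triangulatePoints(pm("top"),pm("scene"),np.float64(a).T,np.float64(b).T);return (X[:3]/X[3]).T
T=px([(80,100),(615,60),(630,238),(88,280)],8,(240,190))
S=px([(246,65),(108,210),(44,172),(180,35)],4,(300,155))
M=[(25,75,30),(25,-75,30),(-25,-75,30),(-25,75,30)]
R,t,r=fit([("top",M,T),("scene",M,S)],np.array([0,0,.05,4,2,0]))
print("block",R.as_euler("xyz",degrees=True),t,r.round(2))
Mt=[(-12,233,0),(153,233,0),(153,-12,0),(0,-12,22),(0,0,22),(62,0,22),(0,175,8),(-12,175,8)]
Tt=px([(480,17),(636,271),(160,465),(53,206),(75,197),(113,302),(383,72),(374,57)],4,(355,105))
Ms=[(153,-12,0),(153,233,0),(-12,233,0),(62,-12,22),(0,-12,22),(62,0,22),(0,175,8)]
Ss=px([(295,3),(30,320),(375,518),(445,58),(546,110),(437,76),(412,390)],3.6,(175,220))
print("plate tri",tri(Tt[[0,1,2]],Ss[[2,1,0]]).round(1))
R,t,r=fit([("top",Mt,Tt),("scene",Ms,Ss)],np.array([0,0,3,5,0,.4]))
print("plate",t.round(2),R.as_matrix().round(4),"\n",r.reshape(-1,2).round(2), "tilts",np.degrees(np.arcsin(R.as_matrix()[2])))
np.savez("plate.npz",R=R.as_matrix(),t=t)
E
python3 fitall.py
```

```text
block [-0.06818324  0.17667996  4.13560054] [444.46201069 184.25339194  -0.92193869] [-0.51 -0.17  0.09 -0.23 -0.06 -0.15 -0.47 -0.2  -0.15  0.26  0.19 -0.05
 -1.49  0.15 -0.44  0.  ]
plate tri [[ 653.3 -225.6   98.1]
 [ 503.5 -269.3  146.5]
 [ 417.1  -47.6   82. ]]
plate [561.15 -19.41  38.25] [[-0.914   0.3506  0.2039]
 [-0.2667 -0.8983  0.3491]
 [ 0.3056  0.2647  0.9146]] 
 [[-0.78 -0.22]
 [-0.47 -0.3 ]
 [-0.05 -0.79]
 [-0.41 -0.22]
 [-0.85 -0.23]
 [-0.42 -3.07]
 [-0.46  0.02]
 [-0.63 -0.48]
 [-1.81  0.62]
 [-1.42 -0.21]
 [-0.29  0.7 ]
 [-0.2   0.08]
 [-0.79  1.07]
 [-0.12 -1.48]
 [-1.18 -0.81]] tilts [17.79571038 15.35123808 66.15021728]
```

```bash
cat >> fitall.py <<'E'
Mt,Tt=[np.delete(np.array(a),5,0) for a in(Mt,Tt)]
Rf=lambda y:Ro.from_euler("xyz",[16,-18,y],degrees=True)
f=lambda p:np.concatenate([(proj(n,Rf(p[0]).apply(np.float64(M))+[p[1],p[2],p[3]])-I).ravel() for n,M,I in(("top",Mt,Tt),("scene",Ms,Ss))])
for z in(None,40):
    g=(lambda p:f(p)) if z is None else (lambda p:f([*p[:3],40]))
    s=least_squares(g,[197,561,-19,39],loss="soft_l1");print(s.x.round(2),s.cost,g(s.x).round(1))
np.savez("plate.npz",R=Rf(s.x[0]).as_matrix(),t=[s.x[1],s.x[2],40])
E
python3 fitall.py | tail -8
cat > go.py <<'E'
# print per-row move (tool units) from the present pose to a target pose
import numpy as np
from cell import readout
from scipy.spatial.transform import Rotation as Ro
z=np.load("plate.npz");PR,PT=z["R"],z["t"]
RP=np.c_[-PR[:,0],-PR[:,2],-PR[:,1]]   # tool along plate normal, tool x down slope, tool z to the stop
def down(yaw): return Ro.from_euler("xyz",[-90,0,yaw],degrees=True).as_matrix()
def plate(p): return PR@np.array(p,float)+PT
def inplate(p): return PR.T@(np.array(p)-PT)
def state():
    s=readout.read_state();R=Ro.from_euler("xyz",s["tool_rot"]).as_matrix();return s,R,np.array(s["eef_pos"])
def plan(p,Rt,n=None,s0=None):
    if s0 is None: s,R,q=state()
    else: R,q=s0
    w=Ro.from_matrix(R.T@Rt).as_rotvec(); d=R.T@(np.array(p,float)-q)
    if n is None: n=max(1,int(np.ceil(max(np.linalg.norm(w)/np.radians(6.5),np.linalg.norm(d)/38))))
    A=sum(Ro.from_rotvec(w/n*k).as_matrix() for k in range(n)); u=np.linalg.solve(A,d)
    print("rows",n,"row",np.r_[u/40,np.degrees(w)/n/5].round(3).tolist()); return Rt,np.array(p,float)
E
python3 - <<'E'
from go import *
s,R,q=state();a=plan([444.5,184.3,150],down(4.1));plan([444.5,184.3,9],down(4.1),s0=a)
b=plan(plate([42,95,100]),RP,s0=(down(4.1),np.array([444.5,184.3,150])))
E
```

```text
[-0.2   0.08]
 [-0.79  1.07]
 [-0.12 -1.48]
 [-1.18 -0.81]] tilts [17.79571038 15.35123808 66.15021728]
[196.2  561.4  -19.33  38.47] 6.1296126524084995 [-0.8 -0.2 -0.5 -0.4 -0.1 -1.  -0.4 -0.4 -0.9 -0.4 -0.5 -0.  -0.6 -0.5
 -1.6  0.4 -1.3 -0.2 -0.3  0.9 -0.  -0.  -0.6  1.1  0.1 -1.6 -1.1 -0.6]
[196.22 561.48 -19.36  39.  ] 6.8918336451493145 [-0.5 -0.5 -0.  -0.7  0.1 -1.1 -0.3 -0.6 -0.7 -0.6 -0.2 -0.3 -0.4 -0.8
 -1.7 -0.1 -1.5 -0.6 -0.3  0.6 -0.  -0.5 -0.6  0.6  0.  -2.  -1.1 -1. ]
rows 21 row [-0.335, 0.096, 0.923, -0.001, -0.64, -0.001]
rows 4 row [0.0, 0.881, -0.0, 0.0, 0.0, 0.0]
rows 8 row [0.253, 0.018, -0.898, -0.443, -0.361, 0.404]
```

Emit:
apply_moves(
  commands=[
    [[-0.335, 0, 0.923, 0, -0.64, 0], [-0.335, 0, 0.923, 0, -0.64, 0], [-0.335, 0, 0.923, 0, -0.64, 0], [-0.335, 0, 0.923, 0, -0.64, 0], [-0.335, 0, 0.923, 0, -0.64, 0], [-0.335, 0, 0.923, 0, -0.64, 0], [-0.335, 0, 0.923, 0, -0.64, 0], [-0.335, 0, 0.923, 0, -0.64, 0]],
  ],
  claw=85,
)

```text
clock: 0.77
eef_pos: [455.5, -315.1, 224.4]
tool_rot: [-1.579, 0.006, -0.656]
force: [0.5, -1.3, -0.3]
width: 85.2
```

Emit:
apply_moves(
  commands=[
    [[-0.335, 0, 0.923, 0, -0.64, 0], [-0.335, 0, 0.923, 0, -0.64, 0], [-0.335, 0, 0.923, 0, -0.64, 0], [-0.335, 0, 0.923, 0, -0.64, 0], [-0.335, 0, 0.923, 0, -0.64, 0], [-0.335, 0, 0.923, 0, -0.64, 0], [-0.335, 0, 0.923, 0, -0.64, 0], [-0.335, 0, 0.923, 0, -0.64, 0]],
  ],
)

```text
clock: 1.43
eef_pos: [489.4, 10.8, 221.5]
tool_rot: [-1.574, 0.008, -0.185]
force: [0.2, 0.7, 0.4]
width: 85.0
```

```bash
python3 - <<'E'
from go import *
s,R,q=state();print(q,s["tool_rot"],s["force"],s["clock"]);a=plan([444.5,184.3,150],down(4.1));plan([444.5,184.3,150],down(4.1),n=12)
E
```

```text
[489.44895516  10.82037321 221.53398545] [-1.57447322  0.00781197 -0.18506074] [0.16284409 0.71296817 0.41276468] 1.4333
rows 6 row [-0.242, 0.298, 0.708, 0.005, -0.49, -0.016]
rows 12 row [-0.117, 0.149, 0.355, 0.003, -0.245, -0.008]
```

Emit:
apply_moves(
  commands=[
    [[-0.242, 0.298, 0.708, 0.005, -0.49, -0.016], [-0.242, 0.298, 0.708, 0.005, -0.49, -0.016], [-0.242, 0.298, 0.708, 0.005, -0.49, -0.016], [-0.242, 0.298, 0.708, 0.005, -0.49, -0.016], [-0.242, 0.298, 0.708, 0.005, -0.49, -0.016], [-0.242, 0.298, 0.708, 0.005, -0.49, -0.016], [0, 0, 0, 0, 0, 0]],
  ],
)

```text
clock: 2.02
eef_pos: [439.2, 202.7, 147.7]
tool_rot: [-1.564, -0.004, 0.1]
force: [-1.0, 0.8, 0.7]
width: 85.1
```

```bash
python3 - <<'E'
from go import *
from cell import eyes
import cv2,pickle
s,R,q=state();a=plan([444.5,184.3,150],down(4.1));plan([444.5,184.3,60],down(4.1))
print(readout.read_state()["eef_pos"])
d=eyes.get_image("wrist");pickle.dump(d,open("w1.pkl","wb"));cv2.imwrite("pics/w1.png",d["image"][...,::-1]);print(d["rvec"],d["tvec"])
M=np.array([(25,75,30),(25,-75,30),(-25,-75,30),(-25,75,30)],float)
P=Ro.from_euler("z",4.1,degrees=True).apply(M)+[444.5,184.3,0]
print(cv2.projectPoints(P,np.float64(d["rvec"]),np.float64(d["tvec"]),np.float64(d["mtx"]),None)[0][:,0].round(1))
E
```

```text
rows 1 row [0.087, -0.061, -0.472, -0.078, 0.33, 0.05]
rows 3 row [0.028, 0.73, -0.16, -0.026, 0.11, 0.017]
[439.15026997 202.73588388 147.67189817]
[-2.83514097 -0.1388476  -0.02903492] [-457.28655013  137.36205242  345.95401698]
[[354.5 117.6]
 [343.3 300.5]
 [283.6 299.3]
 [284.4 115.7]]
```

View pics/w1.png

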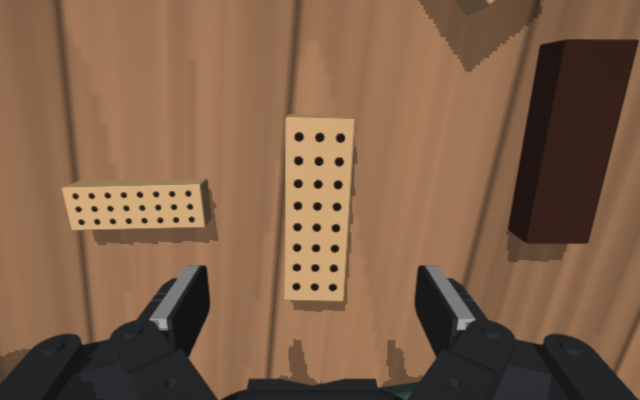

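The wrist view shows the block's corners at (354,119), (345,301), (285,299) and (287,116), within about 2 px of where my pose predicts them. I'll descend.

Emit:
apply_moves(
  commands=[
    [[0.028, 0.6, -0.16, -0.026, 0.11, 0.017], [0.028, 0.6, -0.16, -0.026, 0.11, 0.017], [0.028, 0.6, -0.16, -0.026, 0.11, 0.017], [0, 0, 0, 0, 0, 0], [0, 0, 0, 0, 0, 0]],
  ],
)

```text
clock: 2.48
eef_pos: [449.2, 178.2, 75.4]
tool_rot: [-1.575, -0.005, 0.063]
force: [-0.5, 0.0, 1.0]
width: 85.0
```

```bash
python3 - <<'E'
from go import *
s,R,q=state();print(q,s["tool_rot"]);plan([444.5,184.3,9],down(4.1));plan([444.5,184.3,9],down(4.1),n=5)
E
```

```text
[449.24017054 178.18839508  75.44922123] [-1.57486225 -0.00472767  0.06294808]
rows 2 row [-0.057, 0.83, 0.083, 0.023, -0.049, 0.027]
rows 5 row [-0.023, 0.332, 0.033, 0.009, -0.02, 0.011]
```

Emit:
apply_moves(
  commands=[
    [[-0.028, 0.33, 0.04, 0.01, -0.02, 0.013], [-0.028, 0.33, 0.04, 0.01, -0.02, 0.013], [-0.028, 0.33, 0.04, 0.01, -0.02, 0.013], [-0.028, 0.33, 0.04, 0.01, -0.02, 0.013], [0, 0.1, 0, 0, 0, 0], [0, 0, 0, 0, 0, 0]],
  ],
)

```text
clock: 2.98
eef_pos: [451.5, 183.4, 24.5]
tool_rot: [-1.569, -0.012, 0.063]
force: [-0.0, -0.5, -0.1]
width: 84.9
```

```bash
python3 - <<'E'
from go import *
s,R,q=state();print(q,s["tool_rot"],s["force"]);plan([444.5,184.3,9],down(4.1),n=2)
E
```

```text
[451.45180818 183.41008108  24.53203268] [-1.56854704 -0.01202269  0.06321655] [-0.00790464 -0.46619513 -0.13711976]
rows 2 row [-0.088, 0.193, 0.016, -0.013, -0.048, 0.069]
```

Emit:
apply_moves(
  commands=[
    [[-0.088, 0.2, 0.016, -0.013, -0.048, 0.069], [-0.08, 0.2, 0.01, 0, 0, 0], [0, 0, 0, 0, 0, 0]],
  ],
)

```text
clock: 3.23
eef_pos: [447.1, 184.4, 10.7]
tool_rot: [-1.568, -0.011, 0.066]
force: [-0.3, -0.0, 0.5]
width: 84.9
```

```bash
python3 - <<'E'
from go import *
s,R,q=state();print(q,s["tool_rot"],s["force"]);plan([444.5,184.3,9],down(4.1),n=1)
E
```

```text
[447.12060841 184.40347385  10.7478426 ] [-1.56807239 -0.01080318  0.06608648] [-0.32628306 -0.00512879  0.5344806 ]
rows 1 row [-0.066, 0.043, 0.002, -0.031, -0.063, 0.124]
```

Emit:
apply_moves(
  commands=[
    [[-0.06, 0.06, 0, -0.03, -0.06, 0.12], [0, 0.03, 0, 0, 0, 0.06], [0, 0, 0, 0, 0, 0]],
  ],
)

```text
clock: 3.48
eef_pos: [445.6, 184.5, 8.4]
tool_rot: [-1.57, 0.004, 0.072]
force: [-0.1, 0.0, -0.1]
width: 85.0
```

Emit:
apply_moves(
  commands=[
    [[0, 0, 0, 0, 0, 0], [0, 0, 0, 0, 0, 0], [0, 0, 0, 0, 0, 0], [0, 0, 0, 0, 0, 0], [0, 0, 0, 0, 0, 0], [0, 0, 0, 0, 0, 0], [0, 0, 0, 0, 0, 0], [0, 0, 0, 0, 0, 0]],
  ],
  claw=40,
)

```text
clock: 4.15
eef_pos: [446.3, 184.5, 9.4]
tool_rot: [-1.57, 0.003, 0.071]
force: [0.4, -0.1, 0.8]
width: 48.8
```

Emit:
apply_moves(
  commands=[
    [[0, -0.2, 0, 0, 0, 0], [0, -0.8, 0, 0, 0, 0], [0, -0.8, 0, 0, 0, 0], [0, -0.8, 0, 0, 0, 0], [0, -0.8, 0, 0, 0, 0], [0, -0.8, 0, 0, 0, 0], [0, -0.4, 0, 0, 0, 0], [0, 0, 0, 0, 0, 0]],
  ],
)

```text
clock: 4.82
eef_pos: [444.0, 183.6, 202.4]
tool_rot: [-1.574, 0.01, 0.074]
force: [0.6, 0.0, -2.2]
width: 48.8
```

```bash
python3 - <<'E'
from go import *
s,R,q=state();print(q,s["tool_rot"],s["force"],s["width"],s["qpos"]);print(plate([44,95,100]));plan(plate([44,95,100]),RP,n=14)
E
```

```text
[444.02533247 183.62163953 202.42606321] [-1.57368825  0.00991539  0.07390436] [ 0.61624538  0.03181258 -2.15557163] 48.8249572000814 [-0.17627356  0.45613313 -0.38351982  1.99379617  0.24274701  0.74593095
 -0.63149834]
[575.39983799 -81.70886111 169.92210455]
rows 14 row [0.151, 0.105, -0.501, -0.251, -0.204, 0.223]
```

Emit:
apply_moves(
  commands=[
    [[0.151, 0.105, -0.501, -0.251, -0.204, 0.223], [0.151, 0.105, -0.501, -0.251, -0.204, 0.223], [0.151, 0.105, -0.501, -0.251, -0.204, 0.223], [0.151, 0.105, -0.501, -0.251, -0.204, 0.223], [0.151, 0.105, -0.501, -0.251, -0.204, 0.223], [0.151, 0.105, -0.501, -0.251, -0.204, 0.223], [0.151, 0.105, -0.501, -0.251, -0.204, 0.223], [0, 0, 0, 0, 0, 0]],
  ],
)

```text
clock: 5.48
eef_pos: [500.6, 41.5, 176.2]
tool_rot: [-1.725, 0.167, 0.198]
force: [-0.2, -0.8, -1.2]
width: 48.7
```

```bash
python3 - <<'E'
from go import *
s,R,q=state();print(q,s["tool_rot"],s["force"],s["width"],s["qpos"]);plan(plate([44,95,80]),RP,n=7)
E
```

```text
[500.64434799  41.51178518 176.18223586] [-1.72511428  0.16651953  0.19844696] [-0.16977217 -0.81938257 -1.15109308] 48.74492181336668 [-0.03260114  0.59196021 -0.31731822  1.84243886  0.38185204  0.95465368
 -0.36070476]
rows 7 row [0.152, 0.159, -0.489, -0.237, -0.184, 0.207]
```

Emit:
apply_moves(
  commands=[
    [[0.152, 0.1, -0.489, -0.237, -0.184, 0.207], [0.152, 0.1, -0.489, -0.237, -0.184, 0.207], [0.152, 0.1, -0.489, -0.237, -0.184, 0.207], [0.152, 0.1, -0.489, -0.237, -0.184, 0.207], [0.152, 0.1, -0.489, -0.237, -0.184, 0.207], [0.152, 0.1, -0.489, -0.237, -0.184, 0.207], [0.152, 0.1, -0.489, -0.237, -0.184, 0.207], [0, 0, 0, 0, 0, 0]],
  ],
)

```text
clock: 6.15
eef_pos: [570.3, -87.8, 157.9]
tool_rot: [-1.849, 0.334, 0.292]
force: [0.8, -0.8, -0.7]
width: 48.7
```

```bash
cat > st.py <<'E'
from go import *
import sys
s,R,q=state();pf=PR.T@np.array(s["force"])
print("plate",inplate(q).round(2),"F_plate",pf.round(2),"rotvec to RP deg(tool)",np.degrees(Ro.from_matrix(R.T@RP).as_rotvec()).round(2),s["width"].__round__(1),s["clock"],np.round(s["qpos"],2))
if len(sys.argv)>3: plan(plate([float(a) for a in sys.argv[1:4]]),RP,n=int(sys.argv[4]) if len(sys.argv)>4 else None)
E
python3 st.py 42 92 30 4
```

```text
plate [46.56 95.52 85.87] F_plate [-0.75  0.8  -0.73] rotvec to RP deg(tool) [ 0.11  0.79 -0.96] 48.7 6.15 [ 0.04  0.76 -0.24  1.61  0.53  1.16 -0.13]
rows 4 row [0.032, 0.349, 0.022, 0.006, 0.039, -0.048]
```

Emit:
apply_moves(
  commands=[
    [[0.032, 0.349, 0.022, 0.006, 0.039, -0.048], [0.032, 0.349, 0.022, 0.006, 0.039, -0.048], [0.032, 0.349, 0.022, 0.006, 0.039, -0.048], [0.02, 0.3, 0.01, 0.006, 0.039, -0.048], [0, 0, 0, 0, 0, 0]],
  ],
)

```text
clock: 6.57
eef_pos: [558.2, -99.2, 99.9]
tool_rot: [-1.843, 0.316, 0.285]
force: [-0.2, -0.0, -1.7]
width: 48.7
```

```bash
python3 st.py 41 92 14 3
```

```text
plate [42.76 86.32 26.36] F_plate [-0.3  -0.5  -1.63] rotvec to RP deg(tool) [-0.38  0.12 -0.05] 48.7 6.5667 [ 0.06  0.81 -0.22  1.69  0.57  1.01 -0.19]
rows 3 row [0.015, 0.103, -0.048, -0.026, 0.008, -0.004]
```

Emit:
apply_moves(
  commands=[
    [[0.01, 0.1, -0.06, -0.03, 0.008, -0.004], [0.01, 0.1, -0.06, -0.026, 0.008, -0.004], [0.01, 0.08, -0.05, -0.02, 0, 0], [0, 0, 0, 0, 0, 0]],
  ],
)

```text
clock: 6.9
eef_pos: [558.6, -107.1, 90.1]
tool_rot: [-1.848, 0.315, 0.287]
force: [0.9, -0.3, -2.7]
width: 48.4
```

```bash
python3 st.py 41 92 10.5 2
```

```text
plate [41.42 91.02 14.68] F_plate [-1.51 -0.08 -2.38] rotvec to RP deg(tool) [-0.07  0.19 -0.  ] 48.4 6.9 [ 0.06  0.82 -0.21  1.7   0.59  0.99 -0.19]
rows 2 row [0.005, 0.052, -0.012, -0.007, 0.019, -0.0]
```

Emit:
apply_moves(
  commands=[
    [[0, 0.04, 0, 0, 0, 0], [0, 0.03, 0, 0, 0, 0], [0, 0, 0, 0, 0, 0]],
  ],
)

```text
clock: 7.15
eef_pos: [559.0, -107.7, 88.1]
tool_rot: [-1.848, 0.313, 0.287]
force: [0.3, 1.0, -0.5]
width: 49.0
```

```bash
python3 st.py
```

```text
plate [40.58 91.17 12.8 ] F_plate [-0.66 -0.91 -0.01] rotvec to RP deg(tool) [-0.06  0.16  0.13] 49.0 7.15 [ 0.06  0.82 -0.21  1.7   0.59  0.99 -0.19]
```

Emit:
apply_moves(
  commands=[
    [[0, 0.03, 0, 0, 0, 0], [0, 0.03, 0, 0, 0, 0], [0, 0, 0, 0, 0, 0]],
  ],
)

```text
clock: 7.4
eef_pos: [559.1, -108.3, 86.3]
tool_rot: [-1.848, 0.311, 0.287]
force: [-0.6, -0.4, -1.1]
width: 48.8
```

```bash
python3 st.py
```

```text
plate [40.1  91.28 10.96] F_plate [ 0.3  -0.18 -1.24] rotvec to RP deg(tool) [-0.04  0.14  0.22] 48.8 7.4 [ 0.06  0.83 -0.21  1.7   0.59  0.98 -0.19]
```

Emit:
apply_moves(
  commands=[
    [[-0.02, 0.03, 0, 0, 0, 0], [-0.01, 0.03, 0, 0, 0, 0], [0, 0, 0, 0, 0, 0]],
  ],
)

```text
clock: 7.65
eef_pos: [558.9, -108.4, 86.1]
tool_rot: [-1.849, 0.308, 0.287]
force: [1.4, 0.7, -1.6]
width: 48.9
```

```bash
python3 st.py
```

```text
plate [40.3  91.25 10.68] F_plate [-1.93 -0.56 -0.9 ] rotvec to RP deg(tool) [-0.    0.13  0.39] 48.9 7.65 [ 0.06  0.83 -0.21  1.7   0.6   0.98 -0.2 ]
```

Emit:
apply_moves(
  commands=[
    [[0, 0.04, 0, 0, 0, 0], [0, 0.04, 0, 0, 0, 0], [0, 0.04, 0, 0, 0, 0]],
  ],
)

```text
clock: 7.9
eef_pos: [559.5, -108.4, 85.5]
tool_rot: [-1.85, 0.305, 0.288]
force: [-0.0, 2.3, 8.6]
width: 48.7
```

```bash
python3 st.py; python3 - <<'E'
from cell import eyes
import cv2,numpy as np
a=eyes.get_image("scene")["image"][200:390,160:360,::-1];b=eyes.get_image("top")["image"][90:250,340:530,::-1]
c=np.zeros((570,790,3),np.uint8);c[:475,:500]=0
A=cv2.resize(a,None,fx=2.2,fy=2.2,interpolation=cv2.INTER_CUBIC);B=cv2.resize(b,None,fx=1.8,fy=1.8,interpolation=cv2.INTER_CUBIC)
c[:A.shape[0],:A.shape[1]]=A;c[:B.shape[0],445:445+B.shape[1]]=B;cv2.imwrite("pics/p2.png",c)
E
```

```text
plate [39.53 91.27 10.22] F_plate [2.05 0.18 8.66] rotvec to RP deg(tool) [0.08 0.1  0.56] 48.7 7.9 [ 0.06  0.83 -0.21  1.7   0.6   0.97 -0.2 ]
```

View pics/p2.png

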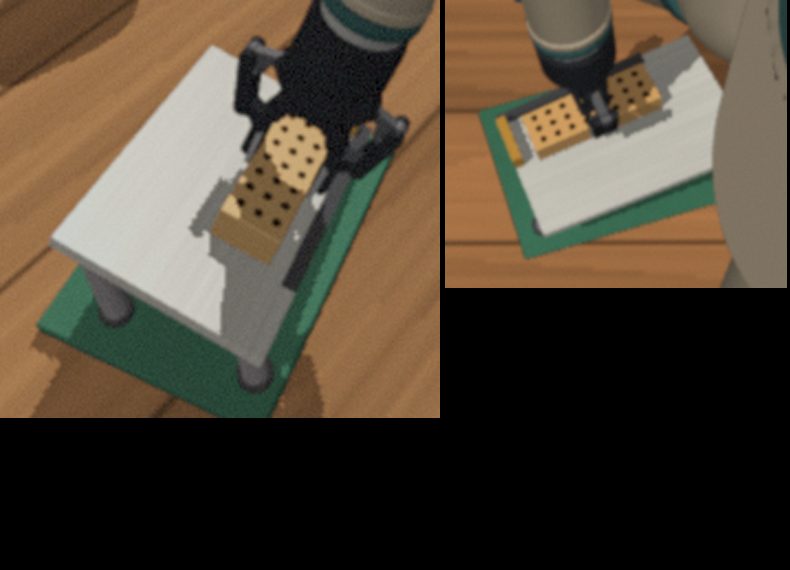

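The picture shows the block flat on the plate, clear of both fence and stop, with 9 N of contact. I'll release it with a small opening and lift along the normal.

Emit:
apply_moves(
  commands=[
    [[0, 0, 0, 0, 0, 0], [0, 0, 0, 0, 0, 0]],
  ],
)

```text
clock: 8.17
eef_pos: [559.8, -108.1, 86.0]
tool_rot: [-1.85, 0.304, 0.288]
force: [-0.3, 0.3, -1.9]
width: 48.7
```

Emit:
apply_moves(
  commands=[
    [[0, 0, 0, 0, 0, 0], [0, 0, 0, 0, 0, 0], [0, -0.1, 0, 0, 0, 0], [0, -0.4, 0, 0, 0, 0], [0, -0.6, 0, 0, 0, 0], [0, -0.6, 0, 0, 0, 0], [0, -0.2, 0, 0, 0, 0], [0, 0, 0, 0, 0, 0]],
  ],
  claw=62,
)

```text
clock: 8.83
eef_pos: [573.3, -83.0, 156.6]
tool_rot: [-1.85, 0.311, 0.286]
force: [-0.7, -0.5, 0.6]
width: 62.1
```

```bash
python3 st.py; python3 - <<'E'
from cell import eyes
import cv2,numpy as np,pickle
S=eyes.get_image("scene");T=eyes.get_image("top")
pickle.dump((S,T),open("p3.pkl","wb"))
a=S["image"][220:360,200:350,::-1];b=T["image"][100:200,360:500,::-1]
c=np.zeros((560,795,3),np.uint8)
A=cv2.resize(a,None,fx=3,fy=3,interpolation=cv2.INTER_CUBIC);B=cv2.resize(b,None,fx=2.4,fy=2.4,interpolation=cv2.INTER_CUBIC)
c[:A.shape[0],:A.shape[1]]=A;c[:B.shape[0],455:455+B.shape[1]]=B;cv2.imwrite("pics/p3.png",c[:430])
E
```

```text
plate [42.16 91.92 86.96] F_plate [0.97 0.37 0.27] rotvec to RP deg(tool) [0.07 0.08 0.21] 62.1 8.8333 [ 0.04  0.75 -0.24  1.62  0.53  1.13 -0.15]
```

View pics/p3.png

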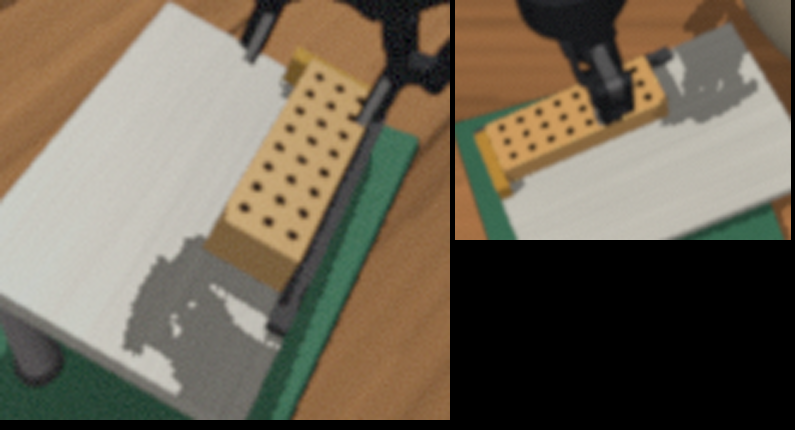

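The block has slid down and lies along the fence, with its end near the brass stop in both views. Next I close the fingers and go round to the free end.

```bash
python3 - <<'E'
from go import *
a=plan(plate([25,192,70]),RP,n=6);plan(plate([25,192,8]),RP,n=6,s0=a)
E
```

```text
rows 6 row [0.075, 0.063, -0.417, 0.002, 0.003, 0.002]
rows 6 row [0.0, 0.258, -0.0, 0.0, 0.0, 0.0]
```

Emit:
apply_moves(
  commands=[
    [[0.075, 0.03, -0.417, 0.002, 0.003, 0.007], [0.075, 0.03, -0.417, 0.002, 0.003, 0.007], [0.075, 0.03, -0.417, 0.002, 0.003, 0.007], [0.075, 0.03, -0.417, 0.002, 0.003, 0.007], [0.075, 0.03, -0.417, 0.002, 0.003, 0.007], [0.075, 0.03, -0.417, 0.002, 0.003, 0.007], [0, 0, 0, 0, 0, 0], [0, 0, 0, 0, 0, 0]],
  ],
  claw=0,
)

```text
clock: 9.6
eef_pos: [614.2, -179.3, 157.8]
tool_rot: [-1.846, 0.34, 0.282]
force: [-0.6, 0.9, -0.8]
width: -0.1
```

```bash
python3 st.py 25 192 12 6
```

```text
plate [ 30.74 193.18  63.02] F_plate [ 0.09 -1.25 -0.52] rotvec to RP deg(tool) [-0.25  0.32 -1.43] -0.1 9.6 [ 0.16  0.82 -0.22  1.46  0.56  1.2   0.03]
rows 6 row [0.027, 0.212, 0.004, -0.008, 0.011, -0.048]
```

Emit:
apply_moves(
  commands=[
    [[0.035, 0.212, 0.004, -0.008, 0.011, -0.048], [0.035, 0.212, 0.004, -0.008, 0.011, -0.048], [0.035, 0.212, 0.004, -0.008, 0.011, -0.048], [0.035, 0.212, 0.004, -0.008, 0.011, -0.048], [0.035, 0.212, 0.004, -0.008, 0.011, -0.048], [0, 0, 0, 0, 0, 0]],
  ],
)

```text
clock: 10.1
eef_pos: [605.9, -188.9, 108.8]
tool_rot: [-1.844, 0.323, 0.288]
force: [-0.8, -0.3, 0.1]
width: 0.5
```

```bash
python3 st.py 25 185 10 2; python3 - <<'E'
from go import *
import pickle,cv2
# where would a block fully home have its top free-end corners, in the p3 pictures?
S,T=pickle.load(open("p3.pkl","rb"))
P=np.array([plate(p) for p in[(0,150,30),(50,150,30),(50,150,0),(0,0,30),(50,0,30)]])
for d,o,f,sh in((S,(200,220),3,0),(T,(360,100),2.4,455)):
    u=cv2.projectPoints(P,np.float64(d["rvec"]),np.float64(d["tvec"]),np.float64(d["mtx"]),None)[0][:,0];print(((u-o)*f+[sh,0]).round())
E
```

```text
plate [ 25.74 186.07  13.22] F_plate [ 0.85 -0.03 -0.21] rotvec to RP deg(tool) [-0.25  0.4  -0.43] 0.5 10.1 [ 0.17  0.86 -0.21  1.52  0.59  1.09 -0.01]
rows 2 row [0.01, 0.04, 0.013, -0.025, 0.04, -0.043]
[[295. 263.]
 [214. 216.]
 [197. 249.]
 [377.  95.]
 [309.  57.]]
[[643.  53.]
 [668.  97.]
 [669. 114.]
 [483. 124.]
 [503. 169.]]
```

Emit:
apply_moves(
  commands=[
    [[0.01, 0.03, 0.1, -0.02, 0.04, -0.04], [0.01, 0.03, 0.1, -0.02, 0.04, -0.04], [0, 0, 0.05, 0, 0, 0], [0, 0, 0.04, 0, 0, 0]],
  ],
)

```text
clock: 10.43
eef_pos: [601.5, -177.6, 102.4]
tool_rot: [-1.849, 0.314, 0.283]
force: [-0.4, 0.3, 0.6]
width: 0.0
```

```bash
python3 st.py 25 165 9 4
```

```text
plate [ 24.73 172.69  10.36] F_plate [ 0.5  -0.26  0.53] rotvec to RP deg(tool) [-0.05 -0.    0.02] 0.0 10.4333 [ 0.16  0.86 -0.21  1.55  0.59  1.06 -0.05]
rows 4 row [-0.002, 0.009, 0.048, -0.003, -0.0, 0.001]
```

Emit:
apply_moves(
  commands=[
    [[0, 0, 0.04, 0, 0, 0], [0, 0, 0.03, 0, 0, 0], [0, 0, 0.03, 0, 0, 0], [0, 0, 0.03, 0, 0, 0]],
  ],
)

```text
clock: 10.77
eef_pos: [600.7, -171.3, 102.0]
tool_rot: [-1.85, 0.311, 0.285]
force: [-0.0, 1.1, 0.5]
width: -0.2
```

```bash
python3 st.py
```

```text
plate [ 23.69 166.6   12.06] F_plate [-0.12 -0.89  0.88] rotvec to RP deg(tool) [-0.    0.03  0.18] -0.2 10.7667 [ 0.15  0.85 -0.21  1.56  0.59  1.05 -0.06]
```

Emit:
apply_moves(
  commands=[
    [[-0.01, 0.02, 0.03, 0, 0, 0], [-0.01, 0.02, 0.03, 0, 0, 0], [0, 0.01, 0.03, 0, 0, 0]],
  ],
)

```text
clock: 11.02
eef_pos: [598.6, -168.7, 99.7]
tool_rot: [-1.85, 0.31, 0.284]
force: [-0.3, 0.1, -0.0]
width: 0.2
```

```bash
python3 st.py
```

```text
plate [ 24.28 162.98  10.4 ] F_plate [ 0.27 -0.24 -0.06] rotvec to RP deg(tool) [ 0.02 -0.    0.23] 0.2 11.0167 [ 0.15  0.85 -0.21  1.57  0.59  1.05 -0.07]
```

Emit:
apply_moves(
  commands=[
    [[0, 0.01, 0.03, 0, 0, 0], [0, 0.01, 0.03, 0, 0, 0], [0, 0.01, 0.03, 0, 0, 0]],
  ],
)

```text
clock: 11.27
eef_pos: [596.8, -166.0, 97.5]
tool_rot: [-1.85, 0.31, 0.284]
force: [1.5, -3.9, 3.5]
width: -0.2
```

```bash
python3 st.py
```

```text
plate [ 24.47 159.34   8.93] F_plate [0.74 4.97 2.13] rotvec to RP deg(tool) [ 0.04 -0.02  0.22] -0.2 11.2667 [ 0.14  0.85 -0.2   1.58  0.6   1.04 -0.07]
```

Emit:
apply_moves(
  commands=[
    [[0, 0, 0.03, 0, 0, 0], [0, 0, 0.03, 0, 0, 0]],
  ],
)

```text
clock: 11.43
eef_pos: [596.9, -166.1, 97.5]
tool_rot: [-1.855, 0.309, 0.283]
force: [0.8, -3.5, 0.3]
width: -0.1
```

```bash
python3 st.py
```

```text
plate [ 24.45 159.42   8.96] F_plate [ 0.31  3.46 -0.74] rotvec to RP deg(tool) [ 0.25 -0.1   0.25] -0.1 11.4333 [ 0.14  0.85 -0.2   1.58  0.6   1.04 -0.08]
```

Emit:
apply_moves(
  commands=[
    [[0, 0, 0.05, 0, 0, 0], [0, 0, 0.06, 0, 0, 0], [0, 0, 0.06, 0, 0, 0]],
  ],
)

```text
clock: 11.68
eef_pos: [596.9, -166.2, 97.8]
tool_rot: [-1.865, 0.307, 0.278]
force: [3.1, -5.9, 0.8]
width: 0.1
```

```bash
python3 st.py
```

```text
plate [ 24.55 159.57   9.12] F_plate [-0.99  6.61 -0.65] rotvec to RP deg(tool) [ 0.79 -0.39  0.34] 0.1 11.6833 [ 0.13  0.85 -0.2   1.58  0.61  1.03 -0.09]
```

Emit:
apply_moves(
  commands=[
    [[0, 0, 0.06, 0.08, -0.03, 0.03], [0, 0, 0.06, 0.1, -0.04, 0.03], [0, 0, 0.06, 0.1, -0.04, 0.03]],
  ],
)

```text
clock: 11.93
eef_pos: [596.7, -165.9, 98.0]
tool_rot: [-1.849, 0.314, 0.282]
force: [3.2, -5.2, 0.1]
width: 0.5
```

```bash
python3 st.py
```

```text
plate [ 24.66 159.33   9.39] F_plate [-1.49  5.85 -1.01] rotvec to RP deg(tool) [-0.06 -0.08 -0.03] 0.5 11.9333 [ 0.14  0.86 -0.2   1.57  0.59  1.05 -0.07]
```

Emit:
apply_moves(
  commands=[
    [[0, 0, 0.08, 0.05, -0.01, 0], [0, 0, 0.09, 0.05, -0.01, 0]],
  ],
)

```text
clock: 12.1
eef_pos: [596.6, -165.9, 97.9]
tool_rot: [-1.85, 0.312, 0.279]
force: [2.6, -7.3, 0.7]
width: 0.0
```

Emit:
apply_moves(
  commands=[
    [[0, 0, 0.09, 0.05, -0.01, 0], [0, 0, 0.09, 0.05, -0.01, 0]],
  ],
)

```text
clock: 12.27
eef_pos: [596.6, -166.0, 97.9]
tool_rot: [-1.851, 0.31, 0.276]
force: [3.6, -7.0, 1.3]
width: 0.2
```

Emit:
apply_moves(
  commands=[
    [[0, 0, 0.1, 0.06, -0.01, 0], [0, 0, 0.11, 0.06, -0.01, 0]],
  ],
)

```text
clock: 12.43
eef_pos: [596.6, -165.9, 98.0]
tool_rot: [-1.853, 0.307, 0.273]
force: [4.6, -8.5, 0.7]
width: -0.2
```

Emit:
apply_moves(
  commands=[
    [[0, 0, 0.11, 0.06, -0.01, 0], [0, 0, 0.11, 0.06, -0.01, 0]],
  ],
)

```text
clock: 12.6
eef_pos: [596.5, -165.9, 98.1]
tool_rot: [-1.855, 0.304, 0.269]
force: [3.5, -8.0, 1.3]
width: 0.0
```

```bash
python3 st.py
```

```text
plate [ 24.91 159.33   9.49] F_plate [-0.68  8.77 -0.91] rotvec to RP deg(tool) [ 0.03 -0.9   0.37] 0.0 12.6 [ 0.14  0.85 -0.2   1.58  0.59  1.04 -0.09]
```

Emit:
apply_moves(
  commands=[
    [[0, 0, 0.12, 0.06, -0.06, 0.03], [0, 0, 0.14, 0.07, -0.06, 0.03], [0, 0, 0.14, 0.07, -0.06, 0.03]],
  ],
)

```text
clock: 12.85
eef_pos: [596.5, -165.8, 98.5]
tool_rot: [-1.857, 0.309, 0.273]
force: [5.1, -9.5, 2.3]
width: -0.2
```

Emit:
apply_moves(
  commands=[
    [[0, 0, 0.14, 0.07, -0.06, 0.03], [0, 0, 0.14, 0.07, -0.06, 0.03]],
  ],
)

```text
clock: 13.02
eef_pos: [596.6, -165.7, 98.8]
tool_rot: [-1.859, 0.313, 0.276]
force: [5.2, -9.8, 2.0]
width: -0.5
```

Emit:
apply_moves(
  commands=[
    [[0, 0, 0.14, 0.07, -0.06, 0.03], [0, 0, 0.14, 0.07, -0.06, 0.03]],
  ],
)

```text
clock: 13.18
eef_pos: [596.7, -165.6, 99.1]
tool_rot: [-1.86, 0.316, 0.278]
force: [4.4, -10.3, 1.9]
width: 0.1
```

```bash
python3 st.py
```

```text
plate [ 24.94 159.35  10.5 ] F_plate [-0.69 11.3  -0.94] rotvec to RP deg(tool) [ 0.49 -0.23 -0.17] 0.1 13.1833 [ 0.13  0.85 -0.2   1.57  0.6   1.05 -0.08]
```

Emit:
apply_moves(
  commands=[
    [[0, 0.005, 0.16, 0.1, -0.055, 0.02], [0, 0.005, 0.17, 0.1, -0.055, 0.01], [0, 0.005, 0.17, 0.1, -0.055, 0.01]],
  ],
)

```text
clock: 13.43
eef_pos: [596.7, -165.6, 99.0]
tool_rot: [-1.86, 0.315, 0.28]
force: [5.5, -10.8, 2.7]
width: -0.2
```

Emit:
apply_moves(
  commands=[
    [[0, 0.005, 0.17, 0.1, -0.055, 0.01], [0, 0.005, 0.17, 0.1, -0.055, 0.01]],
  ],
)

```text
clock: 13.6
eef_pos: [596.7, -165.6, 99.0]
tool_rot: [-1.859, 0.314, 0.281]
force: [4.6, -11.3, 2.4]
width: 0.4
```

Emit:
apply_moves(
  commands=[
    [[0, 0.005, 0.17, 0.1, -0.055, 0.01], [0, 0.005, 0.17, 0.1, -0.055, 0.01]],
  ],
)

```text
clock: 13.77
eef_pos: [596.7, -165.7, 99.0]
tool_rot: [-1.859, 0.312, 0.282]
force: [6.2, -10.6, 2.6]
width: 0.1
```

```bash
python3 st.py
```

```text
plate [ 24.94 159.37  10.41] F_plate [-2.   12.35 -0.  ] rotvec to RP deg(tool) [ 0.5  -0.1   0.08] 0.1 13.7667 [ 0.13  0.85 -0.2   1.58  0.6   1.04 -0.08]
```

Emit:
apply_moves(
  commands=[
    [[0, 0.005, 0.19, 0.115, -0.06, 0.015], [0, 0.005, 0.205, 0.12, -0.06, 0.015], [0, 0.005, 0.205, 0.12, -0.06, 0.015]],
  ],
)

```text
clock: 14.02
eef_pos: [596.7, -165.6, 99.1]
tool_rot: [-1.859, 0.311, 0.282]
force: [7.2, -12.8, 2.6]
width: 0.3
```

Emit:
apply_moves(
  commands=[
    [[0, 0.005, 0.205, 0.12, -0.06, 0.015], [0, 0.005, 0.205, 0.12, -0.06, 0.015]],
  ],
)

```text
clock: 14.18
eef_pos: [596.7, -165.6, 99.2]
tool_rot: [-1.859, 0.309, 0.282]
force: [6.9, -12.8, 3.3]
width: 0.4
```

Emit:
apply_moves(
  commands=[
    [[0, 0.005, 0.205, 0.12, -0.06, 0.015], [0, 0.005, 0.205, 0.12, -0.06, 0.015]],
  ],
)

```text
clock: 14.35
eef_pos: [596.7, -165.5, 99.4]
tool_rot: [-1.859, 0.308, 0.282]
force: [6.8, -13.3, 3.2]
width: 0.0
```

```bash
python3 st.py
```

```text
plate [ 25.03 159.34  10.79] F_plate [-1.64 15.21 -0.3 ] rotvec to RP deg(tool) [ 0.52 -0.16  0.34] 0.0 14.35 [ 0.14  0.85 -0.2   1.58  0.6   1.04 -0.08]
```

Emit:
apply_moves(
  commands=[
    [[0, 0.008, 0.205, 0.12, -0.06, 0.025], [0, 0.008, 0.205, 0.12, -0.06, 0.025], [0, 0.008, 0.205, 0.12, -0.06, 0.025], [0, 0.008, 0.205, 0.12, -0.06, 0.025], [0, 0.008, 0.205, 0.12, -0.06, 0.025]],
  ],
)

```text
clock: 14.77
eef_pos: [596.6, -165.6, 99.2]
tool_rot: [-1.86, 0.308, 0.28]
force: [7.7, -13.7, 2.6]
width: 0.1
```

Emit:
apply_moves(
  commands=[
    [[0, 0.008, 0.205, 0.12, -0.06, 0.025], [0, 0.008, 0.205, 0.12, -0.06, 0.025], [0, 0.008, 0.205, 0.12, -0.06, 0.025], [0, 0.008, 0.205, 0.12, -0.06, 0.025], [0, 0.008, 0.205, 0.12, -0.06, 0.025]],
  ],
)

```text
clock: 15.18
eef_pos: [596.7, -165.7, 99.0]
tool_rot: [-1.861, 0.309, 0.279]
force: [6.8, -13.8, 3.2]
width: 0.3
```

Emit:
apply_moves(
  commands=[
    [[0, 0.008, 0.205, 0.12, -0.06, 0.025], [0, 0.008, 0.205, 0.12, -0.06, 0.025], [0, 0.008, 0.205, 0.12, -0.06, 0.025], [0, 0.008, 0.205, 0.12, -0.06, 0.025], [0, 0.008, 0.205, 0.12, -0.06, 0.025]],
  ],
)

```text
clock: 15.6
eef_pos: [596.6, -165.7, 98.8]
tool_rot: [-1.862, 0.309, 0.277]
force: [7.2, -13.5, 3.1]
width: 0.3
```

```bash
python3 st.py
```

```text
plate [ 24.99 159.33  10.19] F_plate [-2.01 15.52 -0.35] rotvec to RP deg(tool) [ 0.56 -0.39  0.17] 0.3 15.6 [ 0.13  0.85 -0.2   1.58  0.6   1.04 -0.09]
```

Emit:
apply_moves(
  commands=[
    [[0.02, 0.004, 0.2, 0.125, -0.075, 0.025], [0.02, 0.004, 0.2, 0.125, -0.075, 0.025], [0.02, 0.004, 0.2, 0.125, -0.075, 0.025], [0.02, 0.004, 0.2, 0.125, -0.075, 0.025], [0.02, 0.004, 0.2, 0.125, -0.075, 0.025], [0.02, 0.004, 0.2, 0.125, -0.075, 0.025], [0.02, 0.004, 0.2, 0.125, -0.075, 0.025]],
  ],
)

```text
clock: 16.18
eef_pos: [596.7, -165.9, 97.8]
tool_rot: [-1.855, 0.325, 0.281]
force: [5.7, -13.0, 3.7]
width: -0.4
```

Emit:
apply_moves(
  commands=[
    [[0.02, 0.004, 0.2, 0.125, -0.075, 0.025], [0.02, 0.004, 0.2, 0.125, -0.075, 0.025], [0.02, 0.004, 0.2, 0.125, -0.075, 0.025], [0.02, 0.004, 0.2, 0.125, -0.075, 0.025], [0.02, 0.004, 0.2, 0.125, -0.075, 0.025], [0.02, 0.004, 0.2, 0.125, -0.075, 0.025], [0.02, 0.004, 0.2, 0.125, -0.075, 0.025]],
  ],
)

```text
clock: 16.77
eef_pos: [596.6, -166.0, 97.6]
tool_rot: [-1.849, 0.34, 0.285]
force: [4.9, -13.6, 4.1]
width: -0.2
```

```bash
python3 st.py
```

```text
plate [ 24.71 159.22   8.98] F_plate [3.800e-01 1.507e+01 1.000e-02] rotvec to RP deg(tool) [-0.05  0.48 -1.39] -0.2 16.7667 [ 0.14  0.87 -0.2   1.55  0.59  1.08 -0.06]
```

Emit:
apply_moves(
  commands=[
    [[0, 0, 0.1, 0.06, 0, 0], [0, 0, 0, 0, 0, 0], [0, 0, -0.1, 0, 0, 0], [0, 0, -0.3, 0, 0, 0], [0, -0.2, -0.4, 0, 0, 0], [0, -0.6, -0.2, 0, 0, 0], [0, -0.8, 0, 0, 0, 0], [0, -0.8, 0, 0, 0, 0]],
  ],
)

```text
clock: 17.43
eef_pos: [626.6, -171.3, 190.5]
tool_rot: [-1.837, 0.357, 0.281]
force: [0.9, -0.1, -0.3]
width: 0.0
```

Emit:
apply_moves(
  commands=[
    [[0, -0.6, -0.8, 0, 0, 0], [0, -0.3, -0.8, 0, 0, 0], [0, 0, -0.8, 0, 0, 0], [0, 0, -0.8, 0, 0, 0], [0, 0, -0.4, 0, 0, 0], [0, 0, 0, 0, 0, 0]],
  ],
)

```text
clock: 17.93
eef_pos: [695.0, -285.5, 268.3]
tool_rot: [-1.829, 0.344, 0.296]
force: [0.0, -0.5, -0.3]
width: 0.1
```

```bash
python3 st.py; python3 - <<'E'
from cell import eyes
from go import *
import cv2
c=np.zeros((430,795,3),np.uint8)
for n,sl,o,f,sh in(("scene",np.s_[220:360,200:350],(200,220),3,0),("top",np.s_[100:200,360:500],(360,100),2.4,455)):
    d=eyes.get_image(n);im=cv2.resize(np.ascontiguousarray(d["image"][sl][...,::-1]),None,fx=f,fy=f,interpolation=cv2.INTER_CUBIC)
    P=np.array([plate(p) for p in[(0,150,30),(50,150,30),(50,0,30),(0,0,30)]])
    u=(cv2.projectPoints(P,np.float64(d["rvec"]),np.float64(d["tvec"]),np.float64(d["mtx"]),None)[0][:,0]-o+.5)*f-.5
    for p in u: cv2.drawMarker(im,tuple(int(v) for v in p.round()),(0,0,255),0,9,1)
    c[:im.shape[0],sh:sh+im.shape[1]]=im
cv2.imwrite("pics/p4.png",c)
E
```

```text
plate [ 19.33 345.98 144.01] F_plate [ 0.04  0.37 -0.4 ] rotvec to RP deg(tool) [-0.96  1.13 -1.49] 0.1 17.9333 [ 0.26  0.88 -0.22  0.98  0.54  1.53  0.36]
```

View pics/p4.png

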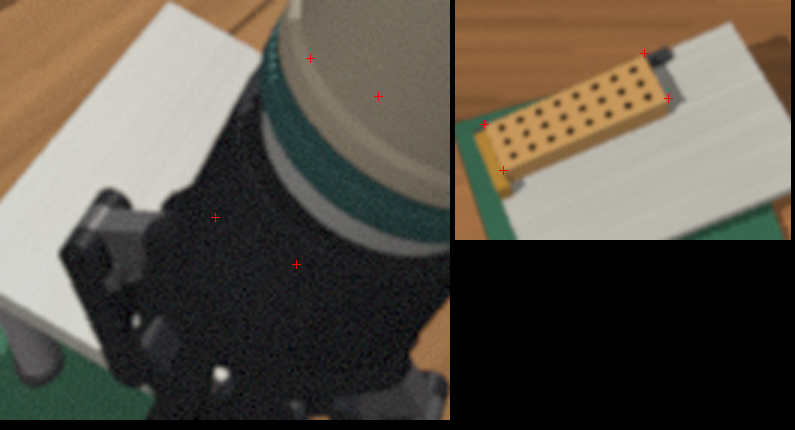

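```bash
python3 - <<'E'
from cell import eyes
import cv2,numpy as np,pickle
b=eyes.get_image("top")["image"][...,::-1]
a=pickle.load(open("p3.pkl","rb"))[1]["image"][...,::-1]
f=lambda i:cv2.resize(i[110:190,360:455],None,fx=4.1,fy=4.1,interpolation=cv2.INTER_CUBIC)
cv2.imwrite("pics/p5.png",np.hstack([f(a),f(b)]))
E
```

```text
(no output)
```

View pics/p5.png

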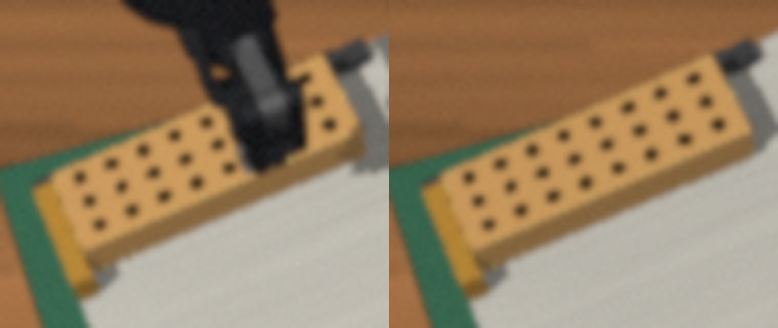

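The enlarged before/after crops show the block seated against the brass stop (left end near (445,190) in the right crop) and parallel to the fence, with no gap. The arm is clear, so I'm handing the job in.

```bash
python3 -c "
from cell import finish_job;print(finish_job())"
```

```text
the job is handed in; nothing more can be done
None
```

I loaded the middle-sized pale brush back into the jig, pressed it home with about 15 N, and handed the job in at about 18 s of the 67 s allowed. The system reports no verdict, so the judged result is unknown.

- **Placing:** I set the block flat on the plate, about 15 mm from the fence and 16 mm from the stop, with a light contact of about 9 N. When I let go, it slid down to the fence and almost all the way to the stop.
- **Pressing:** With closed fingertips on its free end, I raised the force in steps and held it for about 2.8 s. The readings along the fence ran from 14.6 to 15.7 N, and none came near the 22 N limit.
- **Last checks:** In the top view the block's corners match the home position to about 1 px (2 mm). I saw no gap at the stop, and the arm was clear with no contact force.

- **Not confirmed:** The arm blocked the scene camera at the end, so the final seating rests on the top view and the firm stop felt while pushing. My view is too coarse to prove the 1.5 mm tolerance.
- **Measurement bias:** The camera measurements put the jig corner 1.5 mm and the block's underside 0.9 mm lower than the text says. I used the stated 40 mm corner height.
- **Dark brush back:** I never went near it, but I did not measure its position again at the end.

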